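# Clamp a wood strip in the cam jig

## Task

Without lifting it, push the wood strip along its channel in the jig by its free end until the other end rests squarely against the end stop. Then push the clamp lever round with a finger, all the way to the stop pin at the far end of its swing, so that the cam holds the strip against the fence. Leave the tools lying around the jig where they are.

Things in the scene. Friction and masses are not known exactly. Their poses are not given: they have to be found in the camera images.
- jig: Fixed plywood jig, plate 9 mm thick. Frame: z up, origin on the bench; plate x -0.050..0.045, y -0.19..0.11 m. The strip is pushed home in +y. Fence face at x +0.025, two front rails' face at x +0.005: a 20 mm channel along y. Fence and end stop reach 29 mm above the bench, rails 19 mm. Two 6 mm steel stop pins, 33 mm high, stand 37 mm from the cam pivot at the two ends of the lever's swing.
- stop_face (a point): Centre of the face of the end stop (wooden block closing the channel) that the strip must touch: jig frame (0.016, 0.10, 0.0135). The block is 10 mm thick beyond it.
- cam_pivot (a point): Pivot of the cam and clamp lever, at plate top: jig frame (-0.0194, 0, 0.009). The cam is a grey round disc fixed under the lever arm, 44 mm across, set 5 mm off the pivot, from 10 to 24 mm above the bench.
- clamp_lever (a joint): Lever angle q, rad, growing counter-clockwise from above; the arm points 2.356 + q rad counter-clockwise from the jig's +x, so it sweeps over the robot's side. It starts at 0 to 0.28 (open); 1.68 = clamped, arm at its far stop pin. Cam first touches the strip at 0.5 to 1.1, hold greatest at 1.57. It stays where it is left; 2 N at the grip turns it when free, up to 8 N while clamping.
- lever_grip (a point): Middle of the lever's black grip, 80 mm from the pivot, 27 mm above the bench. The grip is a round bar 18 mm thick along the arm, 49 to 107 mm from the pivot, its underside 18 mm above the bench, mostly out beyond the plate over the bench or a 2 mm mat. The flat metal arm nearer the pivot is 13 mm wide.
- strip: Loose wood strip 18 x 340 x 9 mm, flat on the plate in the channel. Origin: centre of its underside; y along its length, parallel to the jig's y within 1 degree; ends at y = +/-0.17 m. The -y end is free, 50 mm or more beyond the plate, underside 9 mm above the bench. Starts 25 to 65 mm short of the end stop; home = origin at jig y -0.07. Slides easily (under 1 N).
- plane: Block plane (bystander), about 42 x 160 x 57 mm, origin at the centre of its underside, behind the jig's fence. Leave alone.
- tape: Green pocket tape measure (bystander), 32 x 70 x 54 mm, origin at the centre of its underside, behind the left half of the jig. Leave alone.
- stick: Black sanding stick (bystander), 18 x 130 x 10 mm, origin at the centre of its underside, lying to the right of the jig. Leave alone.

How it is judged:
On the way:
1. the strip is home against the end stop (within 3 mm) while the clamp lever is still open (under 0.7 rad) (y of strip in the frame of jig above -0.073 m and value of joint clamp_lever below 0.7 rad), for 0.2 s.
At the end, for the whole second after the job is handed in: The strip lies flat in the channel with its end within 3 mm of the end stop, the lever is within 0.11 rad of its far stop pin, and the cam presses on the strip with more than 2 N (y of strip in the frame of jig above -0.073 m and z of strip in the frame of jig below 0.012 m and angle between the y axis of strip and the y axis of jig, either way round below 0.02 rad and value of joint clamp_lever above 1.57 rad and contact force between clamp_lever and strip above 2 N and linear speed of strip below 0.01 m/s); the robot touches nothing.
It fails at once if the strip is lifted or tipped out of its channel (z of strip in the frame of jig above 0.016 m or angle between strip's own z axis and vertical above 0.12 rad).
It fails at once if a tool lying near the jig is moved by more than 15 mm (distance of any of plane, tape, stick from where it was at the start of the episode above 0.015 m).
It also fails if it takes over 51 s, if anything falls off the work surface, if the arm or the gripper's body presses on something with over 40 N, if the wrist force passes 120 N, or if a joint passes its speed limit or range.

## Robot

A 6-joint arm with a two-finger parallel gripper is mounted at the origin on a cart in front of the work surface, level with it; the furniture and walls round the work are solid. World frame = base frame: x ahead of the robot, y to its left, z up, the work surface at z = 0. Lengths are in m, angles in rad, forces in N, time in s.
With the tool pointing down it reaches from about 0.375 to 0.925 m from the base axis. Payload 5.7 kg.
Tool frame: the origin (TCP) lies midway between the tips of the shut fingers; the grasp point (between the pads) lies 19 mm behind it; z points along the fingers, y is the line along which they close (so a half turn about z gives the same grasp; the last joint's range is limited). The gripper opens to 85 mm and grips with 20 to 120 N. Pads are 22 mm wide; open, the fingers measure 114 mm over their backs; the gripper's body (76 mm by 85 mm) begins 54 mm behind the grasp point. The pads swing forward as they close: fully open they stand 13 mm farther back than shut.
Start: joints at [1.218, 0.359, 1.51, -0, 1.272, -0.115], TCP at [0.141, 0.583, 0.231] pointing down, gripper open.
Joint ranges: [-2.97, 2.97], [-1.01, 2.36], [0.21, 2.38], [-0.96, 4.11], [0.2, 2.71], [-2.98, 2.98]. Speed limits (rad/s): [2.39, 2.39, 3.14, 3.14, 3.14, 3.14].

## Interface

Orientations are given as a unit quaternion [w, x, y, z].
In Python, from cell import ctrl gives the robot as it stands.
- The arm moves only by the tool servo_tool, never from a script. Its arguments are lists of equal length, an entry for each row: "fingers": the finger opening in mm, from 0 to 85.4; "delta_pos": the shift along the tool's x, y, z in mm, a list of three; "spin": the turn about the tool's z in degrees. In form: {"fingers": [fingers, ...], "delta_pos": [[x, y, z], ...], "spin": [spin, ...]}. A call has 1 to 12 rows; each row is the pose to reach, as a shift and turn from the pose commanded when the call began, along the tool's axes at that moment; what a row does not reach only later rows make up. A row lasts 1/8 s, in which the tool goes at most 62.5 mm and 10.7 degrees, less where a joint would pass 70% of its speed; a pose out of reach is approached as far as the arm can. A call with a gripper value outside its range is refused whole. The fingers move at their own pace and stop on an object; "newtons" is the grip in N (left out, the last holds). Time passes only in rows, so rows that repeat a pose let the fingers close. It gives the time, the measured TCP pose, the force, the opening and the grip force at its end, in the units of the state.
- ctrl.read_state(): the state, without advancing time (a new reading comes with each control period).
- ctrl.camera(name): name is "side" or "top"; returns (picture, depth): 420x560x3 uint8, blue, green, red; 420x560 float32, m along the optical axis (not along the pixel's ray), 0 where there is no reading.
- ctrl.camera_info(name): a dict with "fx", "fy", "cx", "cy" (pixels), "dist" ([k1, k2, p1, p2, k3] as OpenCV has them; the pictures are not rectified), "cam_to_world" (4x4, takes a point from camera to world coordinates). Camera axes: x right, y down, z forward; pixel columns grow to the right and rows downward; lengths in m; the calibration is good to about 2 mm. A picture is of the moment at which its call begins. camera_info takes no time and is no camera call.
- ctrl.job_done(): hands the job in; it is judged then, once.
The state is a dict: "time_s": time; "joints": joint angles; "joint_velocities": joint speeds; "joint_torque": joint torques, N m; "tcp_pos": TCP position; "orientation": TCP orientation; "force": force on the tool from outside, world axes, zero at the start; "torque": the same for the moment, N m; "gripper_width": opening from 0.0 (shut) to 1.0 (fully open); "finger_force": force on a finger pad.
Only numpy, scipy, OpenCV 4.12 (cv2) and the standard library are available. Lean on these libraries where they do the work, as an engineer would, in place of code of your own. Each camera call takes 0.05 s, during which the arm holds its last target. There are 200 camera calls.

## Working session

There is one attempt and no reset: what is moved stays moved. The work goes in short steps, Python scripts to look and compute and a tool call to move; the robot and the scene stay as the last step left them, time stands still between calls to the robot, and variables do not carry over. Pictures are saved under pics/ and viewed, at most 10 in all, crops included, and the job is handed in when it is done.

Besides the shell and the picture viewer there is one more tool, called after "Emit:" by a JSON object that holds its "fn" and its "kwargs". servo_tool: Moves the arm, as the interface text tells. Its arguments: {"type":"object","properties":{"fingers":{"type":"array","items":{"type":"number"}},"delta_pos":{"type":"array","items":{"type":"array","items":{"type":"number"}}},"spin":{"type":"array","items":{"type":"number"}},"newtons":{"type":"number"}},"required":["fingers","delta_pos","spin"]}

```bash
mkdir -p pics; cat > h.py <<'E'
import numpy as np, cv2
from cell import ctrl
def grab(n,f):
    im,d=ctrl.camera(n); cv2.imwrite(f'pics/{f}.png',im); np.save(f'pics/{f}.npy',d); return im,d
def ray(n,uv):
    i=ctrl.camera_info(n); K=np.array([[i['fx'],0,i['cx']],[0,i['fy'],i['cy']],[0,0,1]])
    p=cv2.undistortPoints(np.array(uv,float).reshape(-1,1,2),K,np.array(i['dist'],float)).reshape(-1,2)
    return np.c_[p,np.ones(len(p))],np.array(i['cam_to_world'])
def at_z(n,uv,z):
    r,T=ray(n,uv); d=r@T[:3,:3].T; o=T[:3,3]; return o+d*((np.array(z)-o[2])/d[:,2])[:,None]
def px(n,P):
    i=ctrl.camera_info(n); K=np.array([[i['fx'],0,i['cx']],[0,i['fy'],i['cy']],[0,0,1]])
    T=np.linalg.inv(np.array(i['cam_to_world'])); r,_=cv2.Rodrigues(T[:3,:3])
    return cv2.projectPoints(np.array(P,float).reshape(-1,3),r,T[:3,3],K,np.array(i['dist'],float))[0].reshape(-1,2)
E
python3 - <<'E'
from h import *
grab('top','t0');grab('side','s0');print(ctrl.read_state())
E
```

```text
{'time_s': 0.1, 'joints': array([ 1.21786390e+00,  3.59453402e-01,  1.51136186e+00,  7.22663689e-06,
        1.27249710e+00, -1.15078519e-01]), 'joint_velocities': array([ 0.00138548, -0.00162208, -0.0021513 ,  0.00138432,  0.00013826,
       -0.0005582 ]), 'joint_torque': array([ 1.79859991e-03, -5.28665972e+01, -2.79349977e+01,  6.78514175e-05,
        5.16934189e-03, -8.51872333e-07]), 'tcp_pos': array([0.14114263, 0.58251136, 0.23051115]), 'orientation': array([-2.02737764e-04,  1.18647823e-01,  9.92936027e-01, -8.35617613e-04]), 'force': array([0.49849008, 0.45610268, 0.47030902]), 'torque': array([-0.03653947,  0.01206188,  0.02955462]), 'finger_force': 0.0, 'gripper_width': 0.9967226458287984}
```

View pics/t0.png

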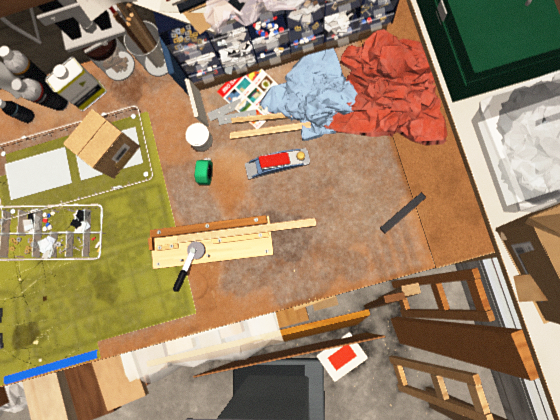

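View pics/s0.png

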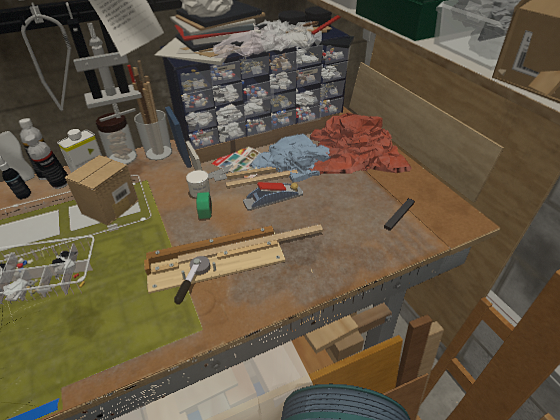

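```bash
python3 - <<'E'
from h import *
im=cv2.imread('pics/t0.png');c=im[190:310,140:340];cv2.imwrite('pics/t0c.png',cv2.resize(c,None,fx=4,fy=4,interpolation=cv2.INTER_CUBIC))
print(at_z('top',[(151,250),(273,255),(316,222),(178,289),(196,250),(390,220)],.01))
print(px('top',[[0,0,0],[.141,.583,.231]]),px('side',[[.141,.583,.231]]))
print(ctrl.camera_info('top')['cam_to_world'])
E
```

```text
[[ 0.55346662  0.24324184  0.01      ]
 [ 0.53748565 -0.05987559  0.01      ]
 [ 0.61553339 -0.16444649  0.01      ]
 [ 0.45777443  0.17273138  0.01      ]
 [ 0.5519819   0.12954761  0.01      ]
 [ 0.61699229 -0.3392036   0.01      ]]
[[248.97809062 491.67422172]
 [-64.12321062 456.49156097]] [[-291.61651232  504.67500693]]
[[-0.00669709 -0.99058273  0.13675159  0.47724372]
 [-0.99512449  0.02005882  0.09656549 -0.1655685 ]
 [-0.09839919 -0.13543815 -0.98588747  1.12327622]
 [ 0.          0.          0.          1.        ]]
```

View pics/t0c.png

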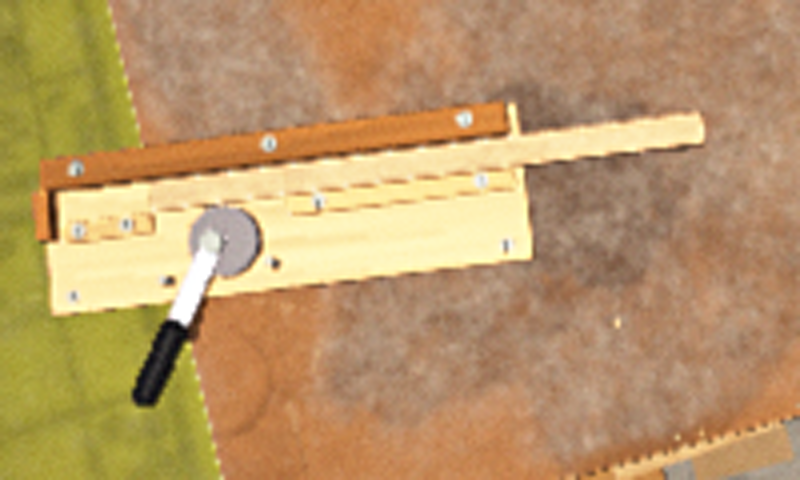

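```bash
cat >> h.py <<'E'
def cp(l): return (np.array(l,float)+.5)/4-.5+[140,190]
E
python3 - <<'E'
from h import *
from scipy.optimize import least_squares
uv=cp([(52,315),(530,260),(516,103),(168,281),(275,263),(185,178)])
J=np.array([[-.05,.11,.009],[-.05,-.19,.009],[.045,-.19,.009],[-.0379,.032,.033],[-.0344,-.0338,.033]])
W=at_z('top',uv[:5],J[:,2])
def tf(p,a): c,s=np.cos(p[2]),np.sin(p[2]); a=np.atleast_2d(a); return np.c_[p[0]+c*a[:,0]-s*a[:,1],p[1]+s*a[:,0]+c*a[:,1]]
r=least_squares(lambda p:(tf(p,J)-W[:,:2]).ravel(),[.56,.1,0]);p=r.x
print(p,r.fun.reshape(-1,2)*1000)
def inv(a): return tf([0,0,-p[2]],a[:,:2]-p[:2])
print('strip end +-x (z.018)',inv(at_z('top',cp([(703,114),(703,142),(148,185),(150,208)]),.018)))
print('grip end/pivot',inv(at_z('top',cp([(145,403),(178,324),(212,240)]),.027)))
np.save('jig.npy',p)
E=tf(p,[[.016,-.28]]);print('strip free end world approx',E, 'pivot',tf(p,[[-.0194,0]]))
# depth over strip end/grip
im,_=0,0
d=np.load('pics/t0.npy')
def dp(u,v):
    r,T=ray('top',[(u,v)]);return (T[:3,:3]@(r[0]*d[int(round(v)),int(round(u))])+T[:3,3])
for q in cp([(690,128),(600,137),(160,365),(300,290),(700,200)]): print(dp(*q))
E
```

```text
[0.56860225 0.13316711 0.10624334] [[-1.03040246 -0.89433549]
 [ 0.56569218 -3.39428976]
 [-0.62743502 -1.23270761]
 [ 0.31674765  2.66383633]
 [ 0.77539766  2.85749655]]
strip end +-x (z.018) [[ 0.02357497 -0.30051207]
 [ 0.00684151 -0.29839518]
 [ 0.02261088  0.04118028]
 [ 0.00836834  0.04112665]]
grip end/pivot [[-0.10892335  0.05138389]
 [-0.06442669  0.02722566]
 [-0.01663092  0.0019857 ]]
strip free end world approx [[ 0.61420423 -0.14355741]] pivot [[0.54931163 0.13110986]]
[ 0.61574642 -0.15523544  0.01698199]
[ 0.61130887 -0.10124479  0.01710225]
[0.47731395 0.16024205 0.03944148]
[ 5.22325759e-01  8.51746751e-02 -5.01309488e-04]
[ 0.57375894 -0.16028721  0.0017722 ]
```

Emit:
{"fn": "servo_tool", "kwargs": {"fingers": [0,0,0,0,0,0,0,0,0,0,0,0], "delta_pos": [[-54,-53,0],[-108,-107,0],[-162,-160,0],[-216,-214,0],[-270,-267,0],[-323,-320,0],[-377,-374,0],[-431,-427,0],[-485,-481,0],[-539,-534,0],[-593,-588,0],[-647,-641,0]], "spin": [-2,-4,-6,-8,-10,-12,-14,-16,-18,-19.7,-19.7,-19.7]}}

```text
time_s: 1.6
tcp_pos: [0.5353, -0.0574, 0.2311]
orientation: [-0.0, -0.053, 0.999, 0.0]
force: [1.0, 0.5, 0.3]
gripper_width: -0.003
finger_force: 0.0
```

Emit:
{"fn": "servo_tool", "kwargs": {"fingers": [0,0,0,0,0,0], "delta_pos": [[-25,-52,40],[-50,-104,80],[-68,-144,120],[-68,-144,150],[-68,-144,150],[-68,-144,150]], "spin": [0,0,0,0,0,0]}}

```text
time_s: 2.35
tcp_pos: [0.6175, -0.191, 0.0822]
orientation: [0.0, -0.053, 0.999, 0.0]
force: [0.2, 0.2, 0.4]
gripper_width: -0.001
finger_force: 0.0
```

```bash
python3 - <<'E'
from h import *
p=np.load('jig.npy');s=ctrl.read_state();t=s['tcp_pos'];c,n=np.cos(p[2]),np.sin(p[2]);d=t[:2]-p[:2]
print(t,s['orientation'],'jig',c*d[0]+n*d[1],-n*d[0]+c*d[1])
im,_=grab('top','t1');im2,_=grab('side','s1')
u,v=px('top',[t])[0].astype(int);print(u,v);a=im[v-60:v+60,u-75:u+75]
u,v=px('side',[t])[0].astype(int);print(u,v);b=im2[v-60:v+60,u-75:u+75]
cv2.imwrite('pics/c1.png',cv2.resize(np.hstack([a,b]),(800,320)))
E
```

```text
[ 0.61753381 -0.19098835  0.08217491] [ 1.76320852e-05 -5.31488644e-02  9.98586600e-01  2.72140902e-05] jig 0.014281058281163252 -0.3275165787507843
327 216
334 203
```

View pics/c1.png

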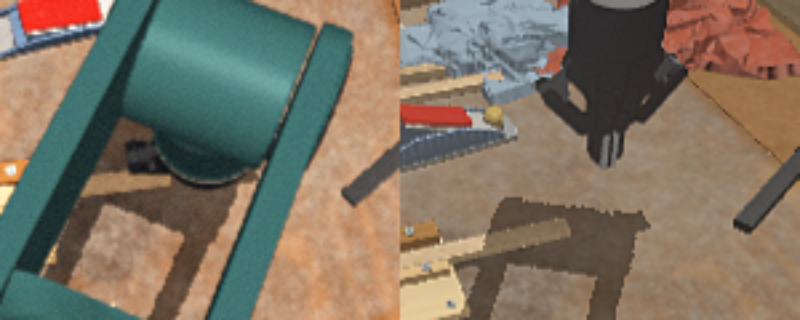

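Emit:
{"fn": "servo_tool", "kwargs": {"fingers": [0,0,0,0,0,0,0,0,0,0,0,0], "delta_pos": [[-1,0,40],[-1,0,76],[-1,0,76],[-1,6,76],[-1,12,76],[-1,18,76],[-1,24,76],[-1,30,76],[-1,36,76],[-1,42,76],[-1,48,76],[-1,54,76]], "spin": [0,0,0,0,0,0,0,0,0,0,0,0]}}

```text
time_s: 3.95
tcp_pos: [0.6128, -0.1373, 0.0053]
orientation: [-0.0, -0.053, 0.999, -0.0]
force: [0.5, -0.3, 0.2]
gripper_width: 0.002
finger_force: 0.3
```

```bash
python3 - <<'E'
from h import *
im,_=grab('top','t2');im2,_=grab('side','s2')
cv2.imwrite('pics/c2.png',cv2.resize(np.hstack([im[195:285,140:350],im2[215:305,135:345]]),None,fx=1.9,fy=3.8)[:, :800])
a=cv2.resize(im[195:270,140:340],(800,300),interpolation=cv2.INTER_CUBIC);b=cv2.resize(im2[215:290,140:340],(800,300),interpolation=cv2.INTER_CUBIC)
cv2.imwrite('pics/c2.png',np.vstack([a,b]));print(ctrl.read_state()['tcp_pos'])
E
```

```text
[ 0.61256326 -0.13693066  0.00523196]
```

View pics/c2.png

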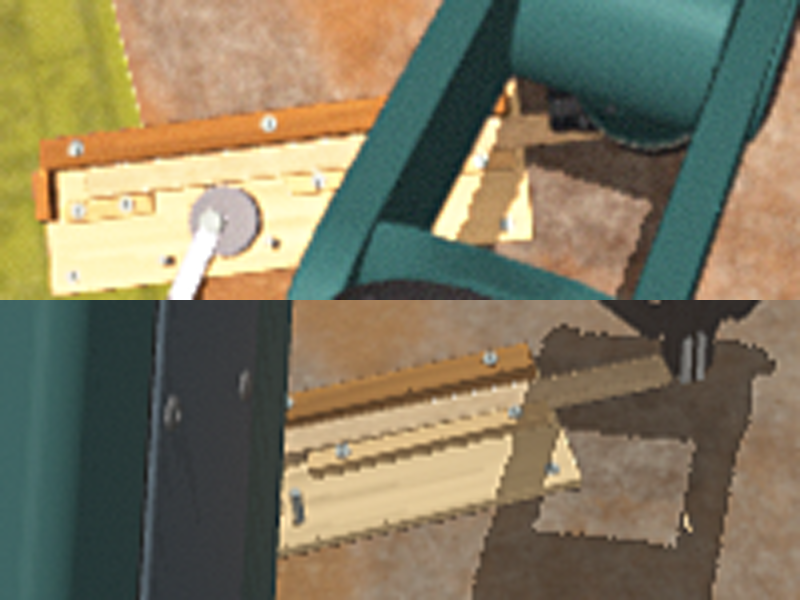

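Emit:
{"fn": "servo_tool", "kwargs": {"fingers": [0,0,0,0,0,0], "delta_pos": [[0,5,0],[0,10,0],[0,15,0],[0,17,0],[0,19,0],[0,19,0]], "spin": [0,0,0,0,0,0]}}

```text
time_s: 4.8
tcp_pos: [0.6107, -0.1187, 0.0053]
orientation: [-0.0, -0.053, 0.999, -0.0]
force: [0.4, -0.9, -0.2]
gripper_width: -0.004
finger_force: 0.0
```

Emit:
{"fn": "servo_tool", "kwargs": {"fingers": [0,0,0], "delta_pos": [[0,1,0],[0,2,0],[0,2,0]], "spin": [0,0,0]}}

```text
time_s: 5.18
tcp_pos: [0.6106, -0.1168, 0.0053]
orientation: [-0.0, -0.053, 0.999, -0.0]
force: [0.4, -0.1, 0.6]
gripper_width: -0.001
finger_force: 0.0
```

Emit:
{"fn": "servo_tool", "kwargs": {"fingers": [0,0,0], "delta_pos": [[0,1,0],[0,2,0],[0,2,0]], "spin": [0,0,0]}}

```text
time_s: 5.55
tcp_pos: [0.6108, -0.1153, 0.0055]
orientation: [0.0, -0.053, 0.999, -0.0]
force: [-0.2, -2.9, -0.0]
gripper_width: 0.002
finger_force: 1.4
```

Emit:
{"fn": "servo_tool", "kwargs": {"fingers": [0,0,0], "delta_pos": [[0,0.5,0],[0,1,0],[0,1,0]], "spin": [0,0,0]}}

```text
time_s: 5.92
tcp_pos: [0.6111, -0.1151, 0.0056]
orientation: [0.001, -0.053, 0.999, -0.001]
force: [0.5, -6.3, -0.1]
gripper_width: -0.001
finger_force: 3.2
```

```bash
python3 - <<'E'
from h import *
im,_=grab('top','t3')
cv2.imwrite('pics/c3.png',cv2.resize(im[220:270,140:220],None,fx=8,fy=8,interpolation=cv2.INTER_CUBIC))
E
```

```text
(no output)
```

View pics/c3.png

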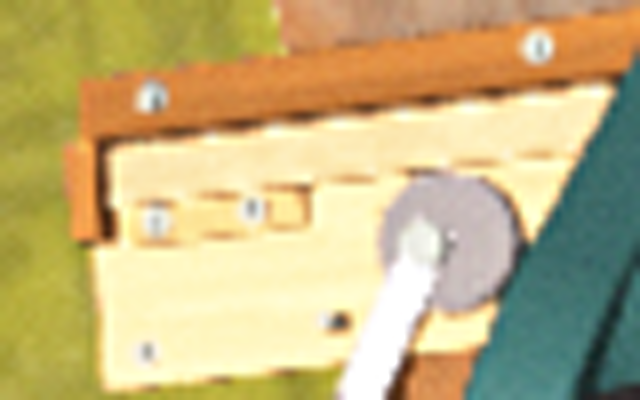

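Emit:
{"fn": "servo_tool", "kwargs": {"fingers": [0,0,0,0,0,0,0,0,0,0,0,0], "delta_pos": [[0,-8,0],[0,-15,0],[0,-15,-40],[0,-15,-80],[15,40,-80],[30,95,-80],[45,150,-80],[60,205,-80],[75,260,-80],[92,315,-80],[92,315,-80],[92,315,-80]], "spin": [0,0,0,0,5,10,15,20,25,30,30,30]}}

```text
time_s: 7.48
tcp_pos: [0.4856, 0.1896, 0.0853]
orientation: [0.0, 0.206, 0.978, -0.0]
force: [0.5, -0.1, -0.5]
gripper_width: 0.001
finger_force: 0.0
```

```bash
python3 - <<'E'
from h import *
p=np.load('jig.npy');s=ctrl.read_state();t=s['tcp_pos'];q=s['orientation']
from scipy.spatial.transform import Rotation as R
M=R.from_quat(q,scalar_first=True).as_matrix();print(t,M[:,:2].T)
im,_=grab('top','t4');im2,_=grab('side','s4')
a=cv2.resize(im[200:300,130:330],(800,400),interpolation=cv2.INTER_CUBIC)[:,:480];b=cv2.resize(im2[215:315,130:210],(320,400),interpolation=cv2.INTER_CUBIC)
cv2.imwrite('pics/c4.png',np.hstack([a,b]))
E
```

```text
[0.48563542 0.18955933 0.0853363 ] [[-9.14781260e-01  4.03949470e-01 -2.67899374e-04]
 [ 4.03949525e-01  9.14781254e-01 -1.96417169e-04]]
```

View pics/c4.png

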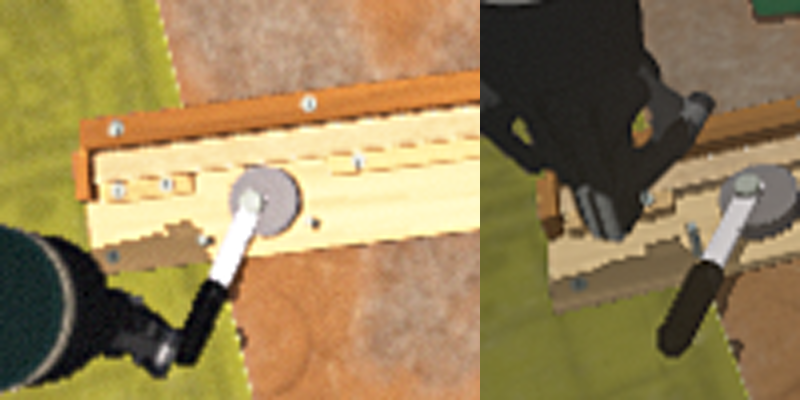

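Emit:
{"fn": "servo_tool", "kwargs": {"fingers": [0,0,0,0,0,0,0], "delta_pos": [[0,5,40],[0,5,74],[0,5,74],[0,0,74],[0,-4,74],[0,-7,74],[0,-7,74]], "spin": [0,0,0,0,0,0,0]}}

```text
time_s: 8.45
tcp_pos: [0.4831, 0.1832, 0.0121]
orientation: [0.001, 0.207, 0.978, 0.0]
force: [0.2, -0.7, 1.2]
gripper_width: -0.005
finger_force: 0.2
```

```bash
python3 - <<'E'
import numpy as np
print(__import__('cell').ctrl.read_state()['tcp_pos'])
for d in range(4,61,4):
    t=np.radians(d);print(d,np.round([82*(np.cos(t)-1)+20.5*np.sin(t),-82*np.sin(t)+20.5*(np.cos(t)-1)],1).tolist())
E
```

```text
[0.48314931 0.18320515 0.01206078]
4 [1.2, -5.8]
8 [2.1, -11.6]
12 [2.5, -17.5]
16 [2.5, -23.4]
20 [2.1, -29.3]
24 [1.2, -35.1]
28 [0.0, -40.9]
32 [-1.6, -46.6]
36 [-3.6, -52.1]
40 [-6.0, -57.5]
44 [-8.8, -62.7]
48 [-11.9, -67.7]
52 [-15.4, -72.5]
56 [-19.2, -77.0]
60 [-23.2, -81.3]
```

Emit:
{"fn": "servo_tool", "kwargs": {"fingers": [0,0,0,0,0,0,0,0,0,0,0], "delta_pos": [[1.2,-5.8,0],[2.1,-11.6,0],[2.5,-17.5,0],[2.5,-23.4,0],[2.1,-29.3,0],[1.2,-35.1,0],[0,-40.9,0],[-1.6,-46.6,0],[-3.6,-52.1,0],[-6,-57.5,0],[-6,-57.5,0]], "spin": [-4,-8,-12,-16,-20,-24,-28,-32,-36,-40,-40]}}

```text
time_s: 9.82
tcp_pos: [0.4648, 0.1281, 0.0115]
orientation: [0.0, -0.139, 0.99, -0.0]
force: [0.0, -0.6, 0.4]
gripper_width: 0.002
finger_force: 0.0
```

```bash
python3 - <<'E'
from h import *
s=ctrl.read_state();print(s['tcp_pos'],s['force'])
im,_=grab('top','t5');im2,_=grab('side','s5')
a=cv2.resize(im[200:300,130:250],(480,400),interpolation=cv2.INTER_CUBIC);b=cv2.resize(im2[225:325,150:230],(320,400),interpolation=cv2.INTER_CUBIC)
cv2.imwrite('pics/c5.png',np.hstack([a,b]))
E
```

```text
[0.46483998 0.12811556 0.01152785] [ 0.01921214 -0.60193514  0.38528296]
```

View pics/c5.png

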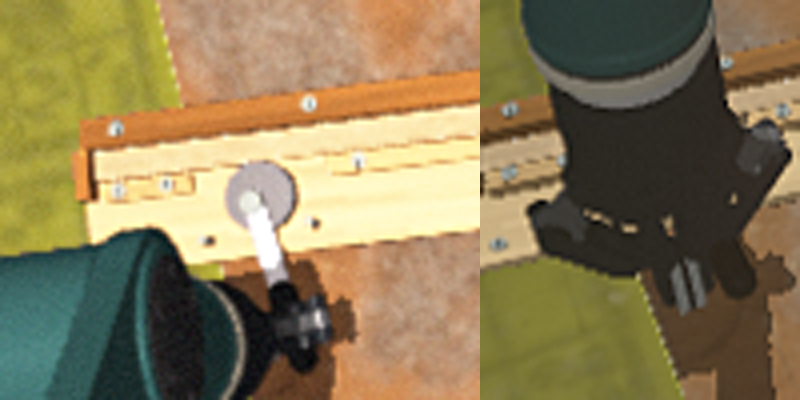

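Emit:
{"fn": "servo_tool", "kwargs": {"fingers": [0,0,0,0,0,0,0,0,0,0], "delta_pos": [[1.2,-5.8,0],[2.1,-11.6,0],[2.5,-17.5,0],[2.5,-23.4,0],[2.1,-29.3,0],[1.2,-35.1,0],[0,-40.9,0],[-1.6,-46.6,0],[-3.6,-52.1,0],[-3.6,-52.1,0]], "spin": [-4,-8,-12,-16,-20,-24,-28,-32,-36,-36]}}

```text
time_s: 11.18
tcp_pos: [0.4817, 0.0797, 0.0112]
orientation: [-0.001, -0.439, 0.899, 0.001]
force: [-1.1, 3.1, 0.6]
gripper_width: 0.003
finger_force: 1.4
```

Emit:
{"fn": "servo_tool", "kwargs": {"fingers": [0,0,0], "delta_pos": [[0.7,-3,0],[1.2,-5.8,0],[1.2,-5.8,0]], "spin": [-2,-4,-4]}}

```text
time_s: 11.55
tcp_pos: [0.4853, 0.0752, 0.0111]
orientation: [-0.001, -0.47, 0.883, 0.001]
force: [-2.3, 2.8, 0.1]
gripper_width: 0.002
finger_force: 1.9
```

Emit:
{"fn": "servo_tool", "kwargs": {"fingers": [0,0,0], "delta_pos": [[0.3,-1.5,0],[0.6,-3,0],[0.6,-3,0]], "spin": [-1,-2,-2]}}

```text
time_s: 11.92
tcp_pos: [0.4858, 0.0741, 0.011]
orientation: [-0.002, -0.485, 0.875, 0.002]
force: [-6.5, 11.6, 4.2]
gripper_width: 0.005
finger_force: 5.6
```

Emit:
{"fn": "servo_tool", "kwargs": {"fingers": [0,0,0], "delta_pos": [[0.3,-1.5,0],[0.6,-3,0],[0.6,-3,0]], "spin": [-1,-2,-2]}}

```text
time_s: 12.3
tcp_pos: [0.4857, 0.0734, 0.0109]
orientation: [-0.003, -0.499, 0.866, 0.004]
force: [-9.7, 19.7, 9.4]
gripper_width: -0.002
finger_force: 9.6
```

Emit:
{"fn": "servo_tool", "kwargs": {"fingers": [0,0,0], "delta_pos": [[0,-1,0],[0,-2,0],[0,-2,0]], "spin": [0,0,0]}}

```text
time_s: 12.68
tcp_pos: [0.4858, 0.0732, 0.0108]
orientation: [-0.004, -0.499, 0.866, 0.005]
force: [-11.8, 24.2, 12.7]
gripper_width: 0.0
finger_force: 12.1
```

Emit:
{"fn": "servo_tool", "kwargs": {"fingers": [0,0,0,0,0,0,0,0,0,0], "delta_pos": [[0,4,0],[0,10,0],[0,20,0],[0,20,-40],[0,20,-90],[0,20,-140],[20,60,-150],[40,100,-150],[40,100,-150],[40,100,-150]], "spin": [0,0,0,0,0,0,0,0,0,0]}}

```text
time_s: 13.92
tcp_pos: [0.3868, 0.0846, 0.1616]
orientation: [0.001, -0.501, 0.866, -0.001]
force: [0.3, 0.2, 0.3]
gripper_width: -0.005
finger_force: 0.0
```

```bash
python3 - <<'E'
from h import *
s=ctrl.read_state();print(s['tcp_pos'],s['force'])
im,_=grab('top','t6');im2,_=grab('side','s6')
a=cv2.resize(im[205:305,140:340],(800,400),interpolation=cv2.INTER_CUBIC)
cv2.imwrite('pics/c6.png',a)
p=np.load('jig.npy');c,n=np.cos(p[2]),np.sin(p[2])
f=lambda x,y,z:[p[0]+c*x-n*y,p[1]+n*x+c*y,z]
for q in (1.57,1.68,1.79):
    t=2.356+q;print(q,(px('top',[f(-.0194,0,.027),f(-.0194+.107*np.cos(t),.107*np.sin(t),.027)])-[140,205])*4)
print('strip home end',(px('top',[f(.016,-.24,.018)])-[140,205])*4)
E
```

```text
[0.38684547 0.08455495 0.16164234] [0.31300889 0.23619909 0.27945456]
1.57 [[214.10943419 182.66665583]
 [349.3417267  294.20730351]]
1.68 [[214.10943419 182.66665583]
 [360.86154209 277.93402014]]
1.79 [[214.10943419 182.66665583]
 [370.56659344 260.51470819]]
strip home end [[602.66061612  77.46980554]]
```

View pics/c6.png

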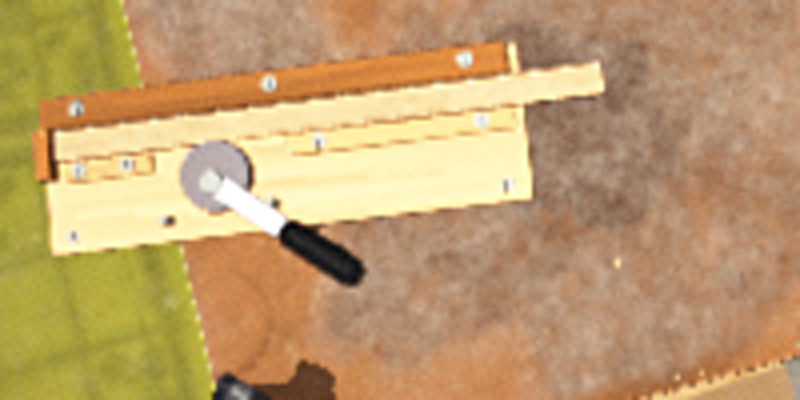

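The strip's free end is at crop pixel (603, 77), the home position. The lever tip is at about (360, 278), which is q ≈ 1.68 with the arm against its far pin. The robot is clear of everything.

```bash
python3 -c "
from cell import ctrl
print(ctrl.job_done())"
```

```text
the job is handed in; nothing more can be done
None
```

I pushed the strip home against the end stop, then swung the lever to its far stop pin; the last picture shows both in place with the robot clear. I handed the job in at about 14 s; no verdict came back, and I did not measure the cam's force on the strip.

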